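# Tare the bench scale, weigh the solder tin and store the weight

### The arm

A 6-joint arm with a two-finger parallel gripper is mounted at the origin on a cart in front of the work surface, level with it; the furniture and walls round the work are solid. World frame = base frame: x ahead of the robot, y to its left, z up, the work surface at z = 0. Lengths are in m, angles in rad, forces in N, time in s.
With the tool pointing down it reaches from about 0.375 to 0.9 m from the base axis. Payload 3.1 kg.
Tool frame: the origin (TCP) lies on the centre line of the jaws, within the pads' length; the fingertips stand 25 mm ahead of it and the grasp point (between the pads) lies 6 mm ahead of it (manip.tip_extent is the distance from the TCP to the fingertips, in m); z points along the fingers, y is the line along which they close (so a half turn about z gives the same grasp; the last joint's range is limited). The gripper opens to 85 mm and grips with 20 to 120 N. Pads are 22 mm wide; open, the fingers measure 114 mm over their backs; the gripper's body (76 mm by 85 mm) begins 54 mm behind the grasp point. The pads swing forward as they close: fully open they stand 13 mm farther back than shut.
Start: joints at [1.044, 0.527, 1.433, -0, 1.181, -0.178], TCP at [0.214, 0.587, 0.224] pointing down, gripper open.
Joint ranges: [-3.08, 3.08], [-0.75, 2.2], [0.22, 2.44], [-1.43, 4.57], [0, 2.65], [-2.85, 2.85]. Speed limits (rad/s): [2.79, 2.79, 3.14, 3.14, 3.14, 3.14].

### API

Orientations are given as a unit quaternion [x, y, z, w].
In Python, from station import readout, imaging, order, manip gives the robot as it stands.
- The arm moves only by the tool move_arm, never from a script. Its argument "rows" is a list of rows, each a list of 7 numbers: the turn, a rotation vector about the tool's x, y, z in degrees, then the shift along the tool's x, y, z in mm, then the closure, from 0 (fully open) to 1 (shut). A call has 1 to 12 rows; each row is the pose to reach, as a shift and turn from the pose commanded when the call began, along the tool's axes at that moment; what a row does not reach only later rows make up. A row lasts 1/12 s, in which the tool goes at most 41.7 mm and 7.16 degrees, less where a joint would pass 70% of its speed; a pose out of reach is approached as far as the arm can. A call with a gripper value outside its range is refused whole. The fingers move at their own pace and stop on an object; "squeeze" is the grip in N (left out, the last holds). Time passes only in rows, so rows that repeat a pose let the fingers close. It gives the time, the measured TCP pose, the force, the opening and the grip force at its end, in the units of the state.
- readout.sense(): the state, without advancing time (a new reading comes with each control period).
- imaging.snapshot(name): name is "scene" or "top"; returns a dict with "img" (384x512x3 uint8, red, green, blue), "z_map" (384x512 float32, m along the optical axis (not along the pixel's ray), 0 where there is no reading), "fovy" (degrees; the focal length in pixels is half the picture's height over the tangent of half this angle, whatever the lens; pixels are square), "cx", "cy" (the principal point, pixels), "rvec" (rotation vector, rad) and "tvec" (3), from world to camera coordinates, as OpenCV has them. Camera axes: x right, y down, z forward; pixel columns grow to the right and rows downward; lengths in m; the calibration is good to about 2 mm. A picture is of the moment at which its call begins.
- order.sign_off(): hands the job in; it is judged then, once.
The state is a dict: "t": time; "q": joint angles; "qd": joint speeds; "tau": joint torques, N m; "tcp_pos": TCP position; "tool_rot": TCP orientation; "force": force on the tool from outside, world axes, zero at the start; "ft_torque": the same for the moment, N m; "finger_gap": opening from 0.0 (shut) to 1.0 (fully open); "gripper_force": force on a finger pad.
Only numpy, scipy, OpenCV 4.12 (cv2) and the standard library are available. Lean on these libraries where they do the work, as an engineer would, in place of code of your own. Each camera call takes 0.05 s, during which the arm holds its last target. There are 200 camera calls.

### The job

Weigh the large white solder tin for the stock list: switch the scale on with its green key, then press the blue key to tare the empty tray on the pan, set the tin gently upright in the tray and let go of it, and store the weight with the orange key. Press one key at a time, fully down and let up again before the next; leave the grey keys, the tray's place on the pan and the other things alone, and do not switch off or tare again once the tin is in.

Things in the scene. Friction and masses are not known exactly. Their poses are not given: they have to be found in the camera images.
- scale: bench counting scale, light grey, 250 mm deep (x), 230 mm wide (y), fixed; origin on the bench under its middle. Its front (-x of its frame) has a sloped dark panel with a display and, below that, five spring keys in a row along its y, 40 mm apart, key tops at x -0.103 and z 0.042 of its frame; the flat steel pan lies behind the panel
- pan (a joint): the scale's pan: steel plate 150 mm (x) by 206 mm (y), sprung; value is how far it has sunk in m: about 0 with the empty tray, 0.7 to 1.3 mm more with the tin on it; 5 N per mm, end stop 8 mm; beyond 5 mm (about 25 N) the weighing cell is overloaded
- pan_top (a point): middle of the pan's upper face, 70 mm over the bench, 35 mm behind the scale's origin along its x; axes as the scale's
- tray: black open tray, loose, standing about the middle of the pan; 89 mm (its x) by 131 mm (its y) over the rim, 34 mm high, inside 80 by 120 mm, floor 2 mm thick; origin at the middle of its underside, z up
- tin: the large white round lidded solder tin, 67 mm across its lid (top 10 mm), 64 mm across the body below, 50 mm high, about 0.35 to 0.65 kg, standing on the bench at the left or right of the scale; origin at the middle of its underside, z up
- small_tin: a smaller white solder tin, 43 mm across and 36 mm high, on the other side of the scale; a bystander; origin under its middle
- flux_bottle: turquoise flux bottle with a thin needle, 42 mm across, 103 mm high, at the back left; a bystander; origin under its middle
- key_green (a joint): green key (power: switches the scale on), the left-most (+y end of the scale) of the row of five; spring push key, value 0 when up, grows as it is pressed to 0.005 m fully down; it needs 1.5 N to start and 5 N to bottom, moves square to the sloped panel and springs back by itself
- key_green_top (a point): middle of the top face of the green key (cap 24 mm wide along the row, 20 mm deep up the slope, standing 8 mm proud of the panel when up, 3 mm when fully down); its z axis is square to the panel, tilted 11 degrees from vertical towards the front of the scale, so the key can be pressed from straight above
- key_grey_a (a joint): left grey key (not used in this job), second from the left of the row of five; spring push key, value 0 when up, grows as it is pressed to 0.005 m fully down; it needs 1.5 N to start and 5 N to bottom, moves square to the sloped panel and springs back by itself
- key_grey_a_top (a point): middle of the top face of the left grey key (cap 24 mm wide along the row, 20 mm deep up the slope, standing 8 mm proud of the panel when up, 3 mm when fully down); its z axis is square to the panel, tilted 11 degrees from vertical towards the front of the scale, so the key can be pressed from straight above
- key_blue (a joint): blue key (tare: takes off the weight of the empty tray), the middle one of the row of five; spring push key, value 0 when up, grows as it is pressed to 0.005 m fully down; it needs 1.5 N to start and 5 N to bottom, moves square to the sloped panel and springs back by itself
- key_blue_top (a point): middle of the top face of the blue key (cap 24 mm wide along the row, 20 mm deep up the slope, standing 8 mm proud of the panel when up, 3 mm when fully down); its z axis is square to the panel, tilted 11 degrees from vertical towards the front of the scale, so the key can be pressed from straight above
- key_grey_b (a joint): right grey key (not used in this job), fourth from the left of the row of five; spring push key, value 0 when up, grows as it is pressed to 0.005 m fully down; it needs 1.5 N to start and 5 N to bottom, moves square to the sloped panel and springs back by itself
- key_grey_b_top (a point): middle of the top face of the right grey key (cap 24 mm wide along the row, 20 mm deep up the slope, standing 8 mm proud of the panel when up, 3 mm when fully down); its z axis is square to the panel, tilted 11 degrees from vertical towards the front of the scale, so the key can be pressed from straight above
- key_orange (a joint): orange key (store: saves the weight), the right-most (-y end of the scale) of the row of five; spring push key, value 0 when up, grows as it is pressed to 0.005 m fully down; it needs 1.5 N to start and 5 N to bottom, moves square to the sloped panel and springs back by itself
- key_orange_top (a point): middle of the top face of the orange key (cap 24 mm wide along the row, 20 mm deep up the slope, standing 8 mm proud of the panel when up, 3 mm when fully down); its z axis is square to the panel, tilted 11 degrees from vertical towards the front of the scale, so the key can be pressed from straight above
Things that resemble listed ones, but are neither listed nor needed, are in the scene too. There is more than one size of the tin; the job needs the largest.

How it is judged:
On the way, in this order (a step that is already met when the one before it is completed fails the run):
1. the green key alone is pressed fully down (value of joint key_green above 0.004 m and value of joint each of key_grey_a, key_blue, key_grey_b, key_orange below 0.001 m), for 0.03 s.
2. then the blue key alone is pressed fully down, the tray on the pan being empty (value of joint key_blue above 0.004 m and value of joint each of key_green, key_grey_a, key_grey_b, key_orange below 0.001 m and not (x of tin in the frame of tray between -0.045 and 0.045 m and y of tin in the frame of tray between -0.065 and 0.065 m and z of tin in the frame of tray between -0.01 and 0.05 m)), for 0.03 s.
3. then the tin stands in the tray, let go and still (x of tin in the frame of tray between -0.012 and 0.012 m and y of tin in the frame of tray between -0.032 and 0.032 m and z of tin in the frame of tray between -0.004 and 0.008 m and angle between tin's own z axis and vertical below 0.12 rad and contact force between the fingers and tin below 0.05 N and linear speed of tin below 0.02 m/s), for 0.2 s.
4. then the orange key alone is pressed fully down, the tin still standing free in the tray (all of step 3 and value of joint key_orange above 0.004 m and value of joint each of key_green, key_grey_a, key_blue, key_grey_b below 0.001 m), for 0.03 s.
At the end, for the whole second after the job is handed in: The tin stands upright (within 7 degrees) on the tray's floor, inside its walls, let go and still; the tray is flat on the pan within 25 mm of where it stood; all five keys are up (within 1 mm) (all of step 3 and value of joint each of key_green, key_grey_a, key_blue, key_grey_b, key_orange below 0.001 m and distance of tray from where it was at the start of the episode below 0.025 m and angle between tray's own z axis and vertical below 0.1 rad and linear speed of tray below 0.02 m/s); the robot touches nothing.
It fails at once if a grey key is pressed, or two keys are down together (more than 2 mm) (value of joint any of key_grey_a, key_grey_b above 0.002 m or value of joint each of key_green, key_blue above 0.002 m or value of joint each of key_blue, key_orange above 0.002 m or value of joint each of key_green, key_orange above 0.002 m).
It fails at once if the orange key is pressed (more than 2 mm) without the tin in the tray (value of joint key_orange above 0.002 m and not (x of tin in the frame of tray between -0.012 and 0.012 m and y of tin in the frame of tray between -0.032 and 0.032 m and z of tin in the frame of tray between -0.004 and 0.008 m and angle between tin's own z axis and vertical below 0.12 rad)).
It fails at once if the green or blue key is pressed (more than 2 mm) with the tin in the tray (value of joint any of key_green, key_blue above 0.002 m and (x of tin in the frame of tray between -0.045 and 0.045 m and y of tin in the frame of tray between -0.065 and 0.065 m and z of tin in the frame of tray between -0.01 and 0.05 m)).
It fails at once if the pan is overloaded: sunk more than 5 mm by a blow, a drop or a push (value of joint pan above 0.005 m).
It fails at once if the tray is shifted more than 25 mm from where it stood, or a bystander (small tin or flux bottle) more than 20 mm (distance of tray from where it was at the start of the episode above 0.025 m or distance of any of small_tin, flux_bottle from where it was at the start of the episode above 0.02 m).
It also fails if it takes over 56 s, if anything falls off the work surface, if the arm or the gripper's body presses on something with over 40 N, if the wrist force passes 120 N, or if a joint passes its speed limit or range.

## Working session

There is one attempt and no reset: what is moved stays moved. The work goes in short steps, Python scripts to look and compute and a tool call to move; the robot and the scene stay as the last step left them, time stands still between calls to the robot, and variables do not carry over. Pictures are saved under pics/ and viewed, at most 10 in all, crops included, and the job is handed in when it is done.

Besides the shell and the picture viewer there is one more tool, called after "Call:" by a JSON object that holds its "op" and its "data". move_arm: Moves the arm, as the interface text tells. Its arguments: {"type":"object","properties":{"rows":{"type":"array"},"squeeze":{"type":"number"}},"required":["rows"]}

```bash
ls; mkdir -p pics
cat > h.py <<'E'
import numpy as np, cv2
from station import readout, imaging, order, manip
def snap(n):
    s=imaging.snapshot(n); h,w=s['img'].shape[:2]
    f=h/2/np.tan(np.radians(s['fovy'])/2)
    s['K']=np.array([[f,0,s['cx']],[0,f,s['cy']],[0,0,1.]]); s['R']=cv2.Rodrigues(np.array(s['rvec'],float))[0]; s['t']=np.array(s['tvec'],float).ravel()
    return s
def cloud(s):
    h,w=s['z_map'].shape; v,u=np.mgrid[:h,:w]; z=s['z_map']
    K=s['K']; p=np.stack([(u-K[0,2])/K[0,0]*z,(v-K[1,2])/K[1,1]*z,z],-1)
    return (p-s['t'])@s['R']
def ray(s,u,v,zp):
    d=np.linalg.inv(s['K'])@[u,v,1.]@s['R']; c=-s['R'].T@s['t']
    return c+d*(zp-c[2])/d[2]
def save(s,name): cv2.imwrite('pics/'+name,cv2.cvtColor(s['img'],cv2.COLOR_RGB2BGR))
E
python3 - <<'E'
from h import *
import pickle
for n in ('scene','top'):
    s=snap(n); save(s,n+'0.png'); pickle.dump(s,open(n+'0.pkl','wb'))
    print(n,s['fovy'],s['cx'],s['cy'],-s['R'].T@s['t'],s['R'][2])
r=readout.sense(); print(r, manip.tip_extent)
E
```

```text
pics
scene 55.98305223744206 259.20140420033295 198.29366561632648 [ 0.28096241 -0.55205951  0.71942069] [ 0.32075733  0.62809783 -0.70894841]
top 48.88449280330528 255.22294753965184 192.9442243732563 [3.73239717e-01 1.46913320e-04 1.08905432e+00] [ 0.19937951 -0.01180356 -0.97985126]
{'t': 0.1, 'q': array([ 1.04346045e+00,  5.28392628e-01,  1.43378853e+00, -2.58285827e-05,
        1.18141101e+00, -1.78504611e-01]), 'qd': array([ 0.00019939, -0.0033474 , -0.00361627, -0.00099652, -0.00175281,
        0.00049714]), 'tau': array([ 4.45652204e-04, -4.43302739e+01, -1.78586107e+01, -1.96916799e-04,
        3.86846659e-03,  3.89722345e-06]), 'tcp_pos': array([0.2132639 , 0.5867758 , 0.22291499]), 'tool_rot': array([ 1.73527742e-01,  9.84828474e-01, -9.42266868e-04, -3.34348835e-04]), 'force': array([ 0.07972781,  0.03665   , -0.67551603]), 'ft_torque': array([ 0.0368227 , -0.00623616, -0.01342202]), 'gripper_force': 0.0, 'finger_gap': 1.0041549186313081} 0.025
```

View pics/scene0.png

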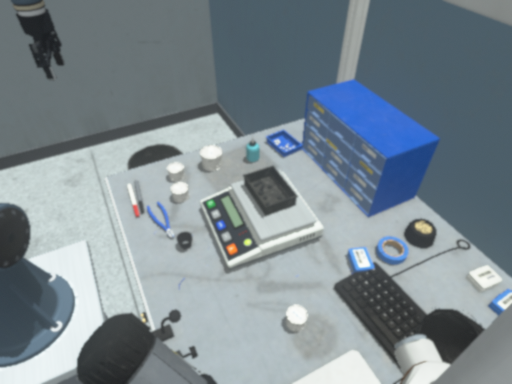

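View pics/top0.png

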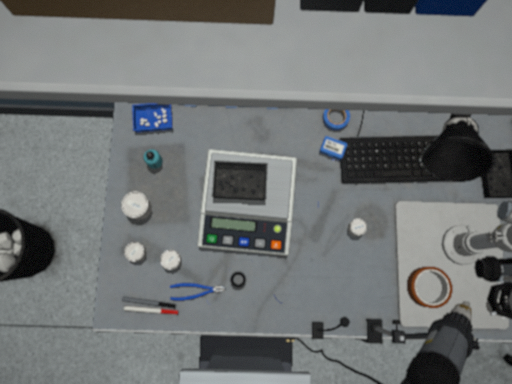

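The scene view shows the scale in the middle: green key at about (212,209), orange at (233,249), tray at (270,190), large tin at (210,157) and small tin at (296,317). The top view shows green (213,238), blue (244,241), orange (276,244), tray (240,182), large tin (136,207), small tin (358,228), bottle (152,160) and decoy tins at (134,252) and (170,260).

```bash
cat > m.py <<'E'
from h import *
import pickle
S={n:pickle.load(open(n+'0.pkl','rb')) for n in ('scene','top')}
P={n:S[n]['K']@np.c_[S[n]['R'],S[n]['t']] for n in S}
guess={'green':{'scene':(212,205),'top':(213,238)},'blue':{'scene':(221,226),'top':(244,241)},'orange':{'scene':(233,249),'top':(276,244)}}
rng={'green':((45,90),),'blue':((105,130),),'orange':((3,18),)}
for k,g in guess.items():
    c={}
    for n,s in S.items():
        hsv=cv2.cvtColor(s['img'],cv2.COLOR_RGB2HSV); lo,hi=rng[k][0]
        m=cv2.inRange(hsv,(lo,110,70),(hi,255,255)); 
        cnt,_,st,ce=None,None,None,None
        nn,lab,st,ce=cv2.connectedComponentsWithStats(m)
        d=np.linalg.norm(ce[1:]-g[n],axis=1); d[st[1:,4]<15]=99; i=d.argmin()+1
        c[n]=ce[i]; pc=cloud(s)[lab==i]
        print(k,n,ce[i].round(1),st[i],'depth med',np.median(pc,0).round(4),'ray z.042',ray(s,*ce[i],.042).round(4))
    X=cv2.triangulatePoints(P['scene'],P['top'],c['scene'],c['top'])[:,0]; print('  tri',(X[:3]/X[3]).round(4))
for name,g in {'tin':{'scene':(210,153),'top':(136,207)},'d1':{'top':(134,252)},'d2':{'top':(170,260)},'small':{'scene':(296,317),'top':(358,228)}}.items():
    c={}
    for n,uv in g.items():
        s=S[n]; pc=cloud(s); w=slice(uv[1]-25,uv[1]+25),slice(uv[0]-25,uv[0]+25)
        q=pc[w]; m=(q[...,2]>.015)&(s['img'][w].min(-1)>110); z=np.percentile(q[m][:,2],90)
        mt=((abs(q[...,2]-z)<.006)&m).astype(np.uint8)
        cn=max(cv2.findContours(mt,0,1)[0],key=cv2.contourArea)
        (e,a,_)=cv2.minAreaRect(cn); mm=cv2.moments(mt,True); e=np.array([mm['m10'],mm['m01']])/mm['m00']+[uv[0]-25,uv[1]-25]
        c[n]=e; t=q[mt>0]
        print(name,n,'z',z.round(4),'centre px',e.round(1),'ext',np.ptp(t,0).round(4),'mid',((t.max(0)+t.min(0))/2).round(4),'mean',t.mean(0).round(4))
    if len(c)==2:
        X=cv2.triangulatePoints(P['scene'],P['top'],c['scene'],c['top'])[:,0]; print('  tri',(X[:3]/X[3]).round(4))
s=S['top'];pc=cloud(s)
for uv in [(240,182),(214,182),(240,163),(240,201),(267,182),(285,210),(213,238),(100,160),(300,300),(152,160)]: print(uv,pc[uv[1],uv[0]].round(4))
E
python3 m.py
```

```text
green scene [211.1 204.2] [207 200   9   8  38] depth med [0.4669 0.0866 0.04  ] ray z.042 [0.4659 0.0855 0.042 ]
green top [211.2 238. ] [206 234  11   9  76] depth med [0.4696 0.0938 0.0421] ray z.042 [0.4693 0.0932 0.042 ]
  tri [0.4694 0.0941 0.0327]
blue scene [220.5 224.8] [216 220  10  11  78] depth med [0.4611 0.0114 0.0398] ray z.042 [0.4606 0.0091 0.042 ]
blue top [243.5 241.2] [238 236  12  11  95] depth med [0.4645 0.0121 0.0411] ray z.042 [0.4638 0.013  0.042 ]
  tri [0.4633 0.0133 0.0366]
orange scene [231.7 248.7] [226 243  12  12 104] depth med [ 0.4568 -0.0688  0.0392] ray z.042 [ 0.4557 -0.0701  0.042 ]
orange top [275.6 244.4] [270 239  12  11 114] depth med [ 0.4588 -0.067   0.0406] ray z.042 [ 0.4582 -0.0664  0.042 ]
  tri [ 0.4579 -0.0666  0.0368]
tin scene z 0.0485 centre px [210.8 152.3] ext [0.065  0.0686 0.008 ] mid [0.545  0.2858 0.0465] mean [0.5441 0.2837 0.0468]
tin top z 0.0518 centre px [134.7 203.8] ext [0.0657 0.0655 0.0095] mid [0.5475 0.2863 0.0506] mean [0.548  0.2864 0.0493]
  tri [0.5476 0.2884 0.0428]
d1 top z 0.0386 centre px [134.2 250.7] ext [0.0468 0.0457 0.0081] mid [0.4336 0.2822 0.0367] mean [0.4331 0.2816 0.0359]
d2 top z 0.0378 centre px [170.1 258.8] ext [0.0464 0.0468 0.0082] mid [0.4167 0.1917 0.036 ] mean [0.416  0.1922 0.0356]
small scene z 0.035 centre px [296.9 314.9] ext [0.042  0.0428 0.0075] mid [ 0.5083 -0.2755  0.0334] mean [ 0.5084 -0.2759  0.0333]
small top z 0.0385 centre px [358.3 226. ] ext [0.0407 0.0404 0.0074] mid [ 0.5109 -0.2736  0.0363] mean [ 0.511  -0.2741  0.0355]
  tri [ 0.5107 -0.2751  0.0304]
(240, 182) [0.6059 0.0261 0.0751]
(214, 182) [0.597  0.0873 0.1053]
(240, 163) [0.6477 0.0272 0.0987]
(240, 201) [0.5591 0.0246 0.0713]
(267, 182) [ 0.6092 -0.0405  0.0698]
(285, 210) [ 0.5406 -0.0862  0.0682]
(213, 238) [0.4695 0.0888 0.0414]
(100, 160) [ 0.8692  0.6682 -0.7234]
(300, 300) [ 0.3245 -0.1331 -0.0028]
(152, 160) [0.6614 0.2516 0.0515]
```

```bash
cat > t.py <<'E'
from m import *
print('---')
for n,s in S.items():
    pc=cloud(s)
    near=(abs(pc[...,0]-.605)<.09)&(abs(pc[...,1]-.02)<.1)
    for lo,hi in ((.09,.12),):
        q=pc[near&(pc[...,2]>lo)&(pc[...,2]<hi)]
        print(n,'rim n',len(q),'z',np.percentile(q[:,2],[10,50,90]).round(4),'rect',cv2.minAreaRect((q[:,:2]*1000).astype(np.float32)))
    m=(near&(s['img'].max(-1)<75)&(pc[...,2]>.06)).astype(np.uint8)
    # dark outer outline cast on rim plane
    c=max(cv2.findContours(m,0,1)[0],key=cv2.contourArea)[:,0]
    X=np.array([ray(s,*p,.104)[:2] for p in c])*1000
    print(n,'dark outline rect',cv2.minAreaRect(X.astype(np.float32)))
    pan=pc[near&(s['img'].min(-1)>130)&(pc[...,2]>.05)&(pc[...,2]<.085)]; print('pan z',np.median(pan[:,2]).round(4))
    fl=pc[(abs(pc[...,0]-.605)<.02)&(abs(pc[...,1]-.025)<.03)]; print('floor z',np.median(fl[:,2]).round(4))
E
python3 t.py | sed -n '/---/,$p'
```

```text
---
scene rim n 490 z [0.0915 0.0994 0.103 ] rect ((604.2276000976562, 25.41059112548828), (131.7495574951172, 89.6467056274414), 89.07929229736328)
scene dark outline rect ((595.283935546875, 11.867179870605469), (140.6621551513672, 91.16927337646484), 88.8849105834961)
pan z 0.0684
floor z 0.0711
top rim n 394 z [0.0951 0.1038 0.1064] rect ((607.1849365234375, 26.154537200927734), (128.76416015625, 89.398681640625), 89.27725982666016)
top dark outline rect ((1051.5335693359375, 121.59789276123047), (67.07136535644531, 339.5409851074219), 2.3160595893859863)
pan z 0.0702
floor z 0.6468
```

```bash
cat > go.py <<'E'
import sys; from h import *; from scipy.spatial.transform import Rotation as Ro
def go(x,y,z,yaw=None):
    r=readout.sense(); R=Ro.from_quat(r['tool_rot']); 
    # tool y heading wanted `yaw` deg in world, pointing down
    a=np.radians(yaw); yt=np.array([np.cos(a),np.sin(a),0]); zt=np.array([0,0,-1.]); W=Ro.from_matrix(np.c_[np.cross(yt,zt),yt,zt])
    print('turn',(R.inv()*W).as_rotvec(degrees=True).round(2),'shift',(R.inv().apply(np.array([x,y,z])-r['tcp_pos'])*1000).round(1),'at',r['tcp_pos'].round(4),'F',r['force'].round(2),'gap',r['finger_gap'],'t',r['t'])
if __name__=='__main__': go(*map(float,sys.argv[1:]))
E
python3 go.py 0.466 0.0915 0.15 87
```

```text
turn [ -0.11  -0.04 -16.99] shift [-406.8 -378.9   73.5] at [0.2133 0.5868 0.2229] F [ 0.08  0.04 -0.68] gap 1.0041549186313081 t 0.1
```

Call:
{"op": "move_arm", "data": {"rows": [[0, 0, -17, -407, -379, 40, 1], [0, 0, -17, -407, -379, 40, 1], [0, 0, -17, -407, -379, 40, 1], [0, 0, -17, -407, -379, 40, 1], [0, 0, -17, -407, -379, 40, 1], [0, 0, -17, -407, -379, 40, 1], [0, 0, -17, -407, -379, 40, 1], [0, 0, -17, -407, -379, 40, 1], [0, 0, -17, -407, -379, 40, 1], [0, 0, -17, -407, -379, 40, 1], [0, 0, -17, -407, -379, 40, 1], [0, 0, -17, -407, -379, 40, 1]]}}

```text
t: 1.1
tcp_pos: [0.44, 0.1426, 0.1878]
tool_rot: [0.026, 1.0, 0.0, -0.0]
force: [0.3, 0.3, -0.0]
finger_gap: 0.0
gripper_force: 0.0
```

```bash
python3 go.py 0.466 0.0915 0.1 87
```

```text
turn [ 0.   -0.02  0.01] shift [-28.6 -49.7  87.8] at [0.44   0.1426 0.1878] F [ 0.29  0.3  -0.01] gap 0.00046731873824997763 t 1.1
```

Call:
{"op": "move_arm", "data": {"rows": [[0, 0, 0, -25, -40, 70, 1], [0, 0, 0, -25, -40, 70, 1], [0, 0, 0, -25, -40, 70, 1], [0, 0, 0, -25, -40, 70, 1], [0, 0, 0, -25, -40, 70, 1]]}}

```text
t: 1.52
tcp_pos: [0.4622, 0.1037, 0.1182]
tool_rot: [0.026, 1.0, 0.0, -0.001]
force: [0.0, 0.4, 0.5]
finger_gap: -0.001
gripper_force: 0.0
```

```bash
python3 go.py 0.466 0.0915 0.08 87
```

```text
turn [ 0.01 -0.07 -0.  ] shift [ -4.5 -11.9  38.2] at [0.4622 0.1037 0.1182] F [0.   0.37 0.48] gap -0.0010649508464543945 t 1.5167
```

Call:
{"op": "move_arm", "data": {"rows": [[0, 0, 0, -4, -12, 38, 1], [0, 0, 0, -4, -12, 38, 1], [0, 0, 0, -4, -12, 38, 1], [0, 0, 0, -4, -12, 38, 1]]}}

```text
t: 1.85
tcp_pos: [0.4662, 0.0922, 0.082]
tool_rot: [0.025, 1.0, 0.0, 0.001]
force: [-0.4, -0.1, 1.0]
finger_gap: 0.001
gripper_force: 0.0
```

```bash
python3 go.py 0.466 0.0915 0.068 87
python3 - <<'E'
from h import *
a=snap('scene')['img'][150:290,140:300]; b=snap('top')['img'][170:290,170:310]
im=np.hstack([cv2.resize(a,(400,350)),cv2.resize(b,(400,350))]); save({'img':im},'c1.png')
E
```

```text
turn [0.01 0.12 0.09] shift [ 0.1 -0.7 14. ] at [0.4662 0.0922 0.082 ] F [-0.4  -0.1   0.98] gap 0.0010968149422619544 t 1.85
```

View pics/c1.png

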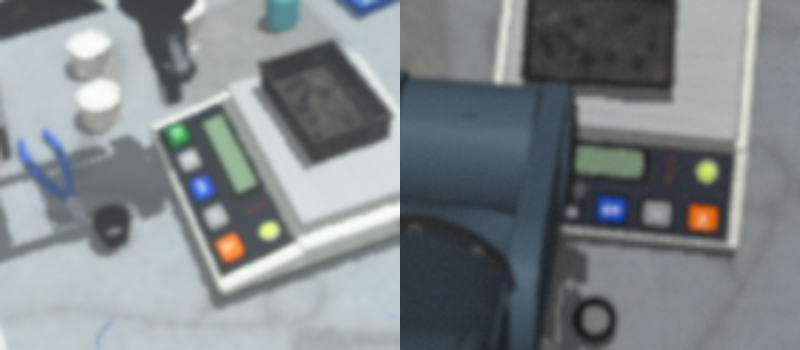

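The left crop shows the dark fingertip at crop (172,98), some way from the green key at (177,133). The right crop shows the arm hiding the key. I'll project the expected tip to check it.

Run:
```python
from h import *
s=snap('scene')
for p in [(.466,.092,.057),(.466,.092,.082),(.466,.092,.042),(.466,.107,.057),(.466,.078,.057)]:
    c=s['R']@np.array(p)+s['t']; uv=(s['K']@c/c[2])[:2]; print(p,uv.round(1),'crop',((uv-[140,150])*2.5).round())
pc=cloud(s); q=pc[(abs(pc[...,0]-.466)<.03)&(abs(pc[...,1]-.092)<.03)&(pc[...,2]>.048)]
print(np.percentile(q[:,2],[0,5,20,50]),len(q), q[q[:,2]<.075].round(3)[::6] )
```

```text
(0.466, 0.092, 0.057) [209.6 198.5] crop [174. 121.]
(0.466, 0.092, 0.082) [208.7 191.6] crop [172. 104.]
(0.466, 0.092, 0.042) [210.2 202.6] crop [175. 131.]
(0.466, 0.107, 0.057) [207.5 194.9] crop [169. 112.]
(0.466, 0.078, 0.057) [211.6 202. ] crop [179. 130.]
[0.08896677 0.10573606 0.16440577 0.26178574] 687 []
```

Run:
```python
from h import *
s=snap('scene'); pc=cloud(s)
for v in range(176,206,2): print(v,[tuple(pc[v,u].round(3)) for u in (204,208,212)],s['img'][v,[204,208,212]].mean(-1).round())
```

```text
176 [(np.float64(0.455), np.float64(0.075), np.float64(0.152)), (np.float64(0.454), np.float64(0.038), np.float64(0.182)), (np.float64(0.462), np.float64(0.034), np.float64(0.182))] [ 72.  97. 149.]
178 [(np.float64(0.454), np.float64(0.076), np.float64(0.146)), (np.float64(0.451), np.float64(0.032), np.float64(0.183)), (np.float64(0.46), np.float64(0.031), np.float64(0.179))] [ 74.  81. 110.]
180 [(np.float64(0.454), np.float64(0.077), np.float64(0.138)), (np.float64(0.452), np.float64(0.035), np.float64(0.173)), (np.float64(0.459), np.float64(0.03), np.float64(0.174))] [81. 71. 80.]
182 [(np.float64(0.454), np.float64(0.08), np.float64(0.13)), (np.float64(0.452), np.float64(0.037), np.float64(0.166)), (np.float64(0.464), np.float64(0.046), np.float64(0.153))] [102.  68.  80.]
184 [(np.float64(0.456), np.float64(0.088), np.float64(0.116)), (np.float64(0.456), np.float64(0.053), np.float64(0.145)), (np.float64(0.472), np.float64(0.077), np.float64(0.118))] [124.  68. 111.]
186 [(np.float64(0.456), np.float64(0.091), np.float64(0.107)), (np.float64(0.462), np.float64(0.077), np.float6
[... 1176 characters left out ...]
t64(0.12), np.float64(0.032)), (np.float64(0.478), np.float64(0.111), np.float64(0.036))] [222. 223. 123.]
200 [(np.float64(0.458), np.float64(0.118), np.float64(0.032)), (np.float64(0.467), np.float64(0.112), np.float64(0.034)), (np.float64(0.473), np.float64(0.098), np.float64(0.043))] [209. 125. 114.]
202 [(np.float64(0.455), np.float64(0.111), np.float64(0.032)), (np.float64(0.462), np.float64(0.098), np.float64(0.04)), (np.float64(0.472), np.float64(0.095), np.float64(0.039))] [101. 133. 159.]
204 [(np.float64(0.453), np.float64(0.106), np.float64(0.03)), (np.float64(0.46), np.float64(0.094), np.float64(0.037)), (np.float64(0.468), np.float64(0.085), np.float64(0.041))] [ 85. 108. 132.]
```

The measured tip height disagrees with the nominal one, so I'll descend in steps with the force as guard and settle it by contact.

Call:
{"op": "move_arm", "data": {"rows": [[0, 0, 0, 0, -1, 5, 1], [0, 0, 0, 0, -1, 10, 1], [0, 0, 0, 0, -1, 10, 1], [0, 0, 0, 0, -1, 10, 1]]}}

```text
t: 2.38
tcp_pos: [0.4656, 0.0901, 0.0698]
tool_rot: [0.026, 1.0, 0.0, -0.0]
force: [-0.1, 0.6, -0.2]
finger_gap: -0.004
gripper_force: 0.0
```

Run:
```python
from h import *
r=readout.sense(); print(r['tcp_pos'],r['force'],r['qd'].round(3))
s=snap('scene'); pc=cloud(s)
for v in range(186,206): print(v,*[pc[v,u].round(3) for u in (208,211)],s['img'][v,[208,211]].mean(-1).round())
im=cv2.resize(s['img'][90:240,130:290],(800,600)[:1]+(750,) if 0 else (640,600),interpolation=cv2.INTER_CUBIC); save({'img':im},'c2.png')
```

```text
[0.46556567 0.09011696 0.06975129] [-0.09639007  0.5829096  -0.2077312 ] [-0.001 -0.002 -0.004 -0.002  0.001 -0.   ]
186 [0.451 0.04  0.152] [0.456 0.033 0.155] [67. 69.]
187 [0.451 0.04  0.148] [0.459 0.042 0.144] [67. 71.]
188 [0.452 0.045 0.14 ] [0.463 0.058 0.124] [67. 75.]
189 [0.455 0.055 0.128] [0.468 0.074 0.105] [68. 78.]
190 [0.46  0.076 0.104] [0.468 0.077 0.1  ] [70. 77.]
191 [0.46  0.075 0.102] [0.467 0.075 0.098] [72. 75.]
192 [0.459 0.075 0.098] [0.467 0.075 0.095] [73. 74.]
193 [0.459 0.076 0.094] [0.467 0.076 0.09 ] [77. 82.]
194 [0.459 0.077 0.089] [0.466 0.075 0.088] [ 90. 119.]
195 [0.458 0.075 0.088] [0.466 0.075 0.085] [127. 179.]
196 [0.459 0.079 0.081] [0.479 0.121 0.035] [188. 218.]
197 [0.471 0.122 0.033] [0.478 0.118 0.034] [226. 204.]
198 [0.469 0.117 0.035] [0.476 0.113 0.035] [221. 150.]
199 [0.469 0.117 0.031] [0.475 0.111 0.034] [172. 113.]
200 [0.467 0.112 0.033] [0.472 0.101 0.041] [124. 127.]
201 [0.464 0.103 0.039] [0.47  0.096 0.042] [122. 161.]
202 [0.462 0.099 0.04 ] [0.468 0.091 0.044] [128. 174.]
203 [0.461 0.094 0.041] [0.467 0.09  0.042] [113. 151.]
204 [0.459 0.091 0.04 ] [0.467 0.089 0.039] [ 97. 125.]
205 [0.459 0.09  0.039] [0.465 0.084 0.04 ] [ 85. 111.]
```

View pics/c2.png

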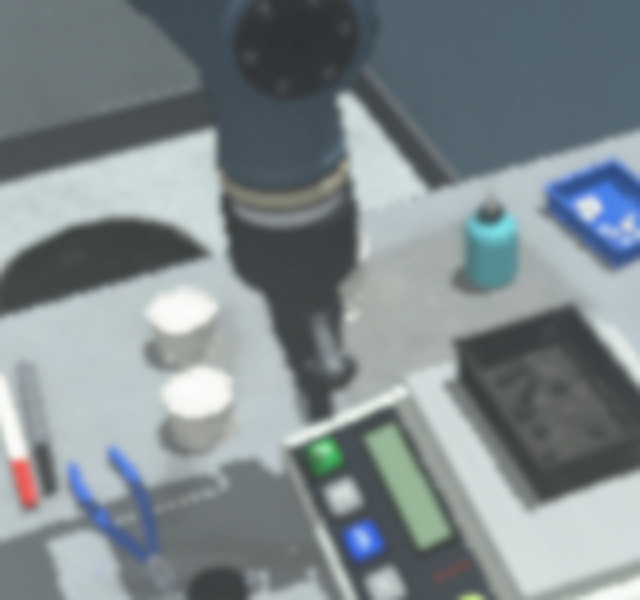

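The crop shows the closed fingertip at about (318,412), still clearly above the green key at (325,457). The tip looks higher than nominal, so I'm continuing down in guarded steps.

Call:
{"op": "move_arm", "data": {"rows": [[0, 0, 0, 0, 0, 3, 1], [0, 0, 0, 0, 0, 3, 1], [0, 0, 0, 0, 0, 3, 1]]}}

```text
t: 2.68
tcp_pos: [0.4658, 0.0901, 0.0668]
tool_rot: [0.026, 1.0, 0.0, -0.0]
force: [0.1, 0.5, 0.1]
finger_gap: 0.001
gripper_force: 0.0
```

Call:
{"op": "move_arm", "data": {"rows": [[0, 0, 0, 0, 0, 3, 1], [0, 0, 0, 0, 0, 3, 1], [0, 0, 0, 0, 0, 3, 1]]}}

```text
t: 2.93
tcp_pos: [0.4658, 0.0901, 0.0639]
tool_rot: [0.026, 1.0, 0.0, -0.0]
force: [0.1, -0.3, 0.5]
finger_gap: -0.001
gripper_force: 0.0
```

Call:
{"op": "move_arm", "data": {"rows": [[0, 0, 0, 0, 0, 3, 1], [0, 0, 0, 0, 0, 3, 1], [0, 0, 0, 0, 0, 3, 1]]}}

```text
t: 3.18
tcp_pos: [0.4658, 0.0901, 0.0609]
tool_rot: [0.026, 1.0, 0.0, -0.0]
force: [0.2, -0.3, 0.6]
finger_gap: -0.001
gripper_force: 0.0
```

Call:
{"op": "move_arm", "data": {"rows": [[0, 0, 0, 0, 0, 3, 1], [0, 0, 0, 0, 0, 6, 1], [0, 0, 0, 0, 0, 9, 1], [0, 0, 0, 0, 0, 9, 1]]}}

```text
t: 3.52
tcp_pos: [0.4655, 0.0901, 0.0514]
tool_rot: [0.026, 1.0, 0.0, -0.001]
force: [-0.2, 0.7, -0.4]
finger_gap: -0.002
gripper_force: 0.0
```

Call:
{"op": "move_arm", "data": {"rows": [[0, 0, 0, 0, 0, 3, 1], [0, 0, 0, 0, 0, 5, 1], [0, 0, 0, 0, 0, 5, 1]]}}

```text
t: 3.77
tcp_pos: [0.4657, 0.0901, 0.0466]
tool_rot: [0.026, 1.0, 0.0, -0.0]
force: [-0.2, 0.6, 0.9]
finger_gap: -0.004
gripper_force: 0.0
```

Run:
```python
from h import *
r=readout.sense(); print(r['tcp_pos'],r['force'])
s=snap('scene'); pc=cloud(s)
for v in range(190,210): print(v,*[pc[v,u].round(3) for u in (207,209,211)],s['img'][v,[207,209,211]].mean(-1).round())
im=cv2.resize(s['img'][150:250,160:290],(780,600),interpolation=cv2.INTER_CUBIC); save({'img':im},'c3.png')
```

```text
[0.46569422 0.09012863 0.04662876] [-0.15466629  0.62976884  0.90986297]
190 [0.457 0.075 0.106] [0.451 0.035 0.143] [0.455 0.033 0.143] [66. 75. 87.]
191 [0.453 0.059 0.118] [0.449 0.031 0.143] [0.453 0.029 0.144] [65. 70. 76.]
192 [0.452 0.058 0.116] [0.449 0.031 0.141] [0.452 0.026 0.143] [65. 66. 69.]
193 [0.452 0.061 0.11 ] [0.451 0.038 0.131] [0.453 0.029 0.138] [68. 64. 65.]
194 [0.452 0.061 0.106] [0.451 0.039 0.127] [0.455 0.037 0.126] [74. 64. 65.]
195 [0.451 0.06  0.105] [0.452 0.045 0.117] [0.461 0.057 0.103] [84. 65. 65.]
196 [0.457 0.08  0.081] [0.455 0.056 0.103] [0.466 0.075 0.081] [95. 65. 67.]
197 [0.457 0.084 0.074] [0.46  0.076 0.08 ] [0.465 0.076 0.077] [105.  69.  67.]
198 [0.457 0.082 0.072] [0.459 0.074 0.078] [0.465 0.076 0.074] [108.  69.  66.]
199 [0.456 0.082 0.069] [0.459 0.075 0.074] [0.465 0.076 0.07 ] [109.  72.  66.]
200 [0.456 0.081 0.066] [0.459 0.075 0.07 ] [0.464 0.074 0.068] [110.  75.  69.]
201 [0.456 0.083 0.061] [0.459 0.075 0.067] [0.463 0.074 0.066] [109.  84.  81.]
202 [0.455 0.081 0.059] [0.459 0.076 0.062] [0.465 0.082 0.054] [105.  95.  94.]
203 [0.459 0.097 0.039] [0.464 0.095 0.039] [0.468 0.091 0.041] [ 94. 104.  96.]
204 [0.457 0.093 0.04 ] [0.463 0.093 0.038] [0.466 0.088 0.04 ] [ 80. 100.  96.]
205 [0.458 0.098 0.031] [0.461 0.089 0.038] [0.465 0.084 0.041] [73. 88. 91.]
206 [0.457 0.095 0.031] [0.459 0.084 0.04 ] [0.464 0.082 0.039] [67. 80. 85.]
207 [0.456 0.091 0.031] [0.459 0.083 0.037] [0.463 0.079 0.038] [65. 77. 78.]
208 [0.454 0.088 0.031] [0.458 0.083 0.033] [0.463 0.08  0.034] [64. 71. 70.]
209 [0.453 0.084 0.032] [0.457 0.079 0.034] [0.462 0.079 0.031] [65. 64. 68.]
```

View pics/c3.png

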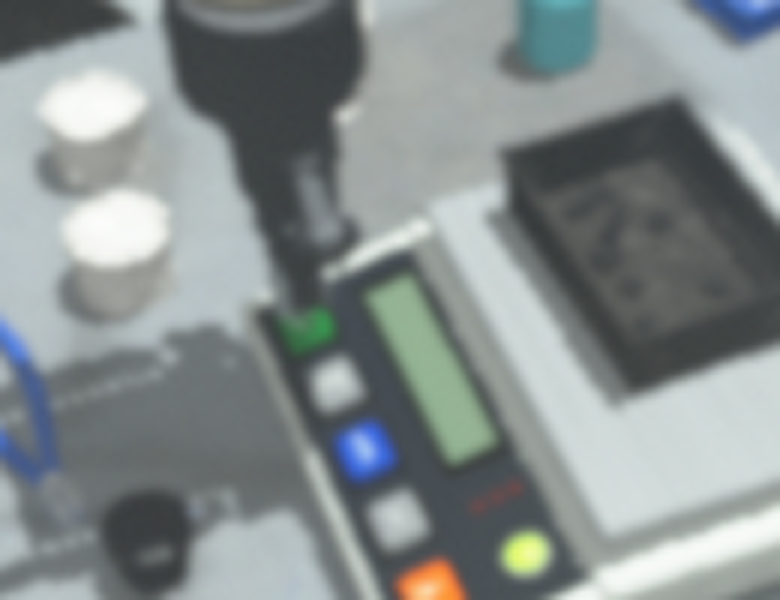

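The crop shows the fingertip at about (300,300), just above the upper part of the green key (310,328). In depth its underside is at about 0.058, so contact should come near TCP z 0.030.

Call:
{"op": "move_arm", "data": {"rows": [[0, 0, 0, 0, 0, 3, 1], [0, 0, 0, 0, 0, 6, 1], [0, 0, 0, 0, 0, 9, 1], [0, 0, 0, 0, 0, 9, 1]]}}

```text
t: 4.15
tcp_pos: [0.4656, 0.0901, 0.0375]
tool_rot: [0.026, 1.0, 0.0, -0.001]
force: [0.3, 0.0, 0.0]
finger_gap: 0.004
gripper_force: 0.0
```

Call:
{"op": "move_arm", "data": {"rows": [[0, 0, 0, 0, 0, 3, 1], [0, 0, 0, 0, 0, 3, 1], [0, 0, 0, 0, 0, 3, 1]]}}

```text
t: 4.4
tcp_pos: [0.4661, 0.0901, 0.0351]
tool_rot: [0.026, 1.0, -0.0, 0.0]
force: [-0.2, 0.1, 2.0]
finger_gap: -0.002
gripper_force: 1.0
```

Call:
{"op": "move_arm", "data": {"rows": [[0, 0, 0, 0, 0, 3, 1], [0, 0, 0, 0, 0, 3, 1], [0, 0, 0, 0, 0, 3, 1]]}}

```text
t: 4.65
tcp_pos: [0.4667, 0.0901, 0.0323]
tool_rot: [0.026, 1.0, -0.0, 0.001]
force: [0.8, 0.4, 4.5]
finger_gap: -0.001
gripper_force: 2.0
```

Call:
{"op": "move_arm", "data": {"rows": [[0, 0, 0, 0, 0, 3, 1], [0, 0, 0, 0, 0, 3, 1], [0, 0, 0, 0, 0, 3, 1]]}}

```text
t: 4.9
tcp_pos: [0.467, 0.0901, 0.0307]
tool_rot: [0.026, 1.0, -0.0, 0.002]
force: [-1.4, 0.4, 16.5]
finger_gap: -0.0
gripper_force: 8.1
```

Green bottomed at 16.5 N. I'm lifting off and going to blue.

Call:
{"op": "move_arm", "data": {"rows": [[0, 0, 0, 0, 0, -20, 1], [0, 0, 0, 0, 0, -40, 1], [0, 0, 0, 0, 0, -40, 1], [0, 0, 0, 0, 0, -40, 1]]}}

```text
t: 5.23
tcp_pos: [0.4661, 0.0902, 0.0695]
tool_rot: [0.026, 1.0, -0.0, 0.001]
force: [-0.4, 0.5, -0.1]
finger_gap: 0.002
gripper_force: 0.0
```

```bash
python3 go.py 0.461 0.0118 0.045 87
```

```text
turn [-0.    0.07  0.02] shift [  1.  -78.5  24.5] at [0.4661 0.0902 0.0695] F [-0.41  0.5  -0.11] gap 0.002134833084097614 t 5.2333
```

Call:
{"op": "move_arm", "data": {"rows": [[0, 0, 0, 1, -40, 0, 1], [0, 0, 0, 1, -78, 0, 1], [0, 0, 0, 1, -78, 0, 1], [0, 0, 0, 1, -78, 10, 1], [0, 0, 0, 1, -78, 23, 1], [0, 0, 0, 1, -78, 23, 1], [0, 0, 0, 1, -78, 23, 1]]}}

```text
t: 5.82
tcp_pos: [0.4595, 0.0126, 0.0448]
tool_rot: [0.026, 1.0, 0.0, -0.002]
force: [1.0, 0.3, 0.7]
finger_gap: 0.002
gripper_force: 0.0
```

Run:
```python
from h import *
r=readout.sense(); print(r['tcp_pos'],r['force'])
s=snap('scene'); save({'img':cv2.resize(s['img'][150:250,160:290],(780,600),interpolation=cv2.INTER_CUBIC)},'c4.png')
```

```text
[0.45951121 0.01264718 0.04484661] [1.02194546 0.29327888 0.70426082]
```

View pics/c4.png

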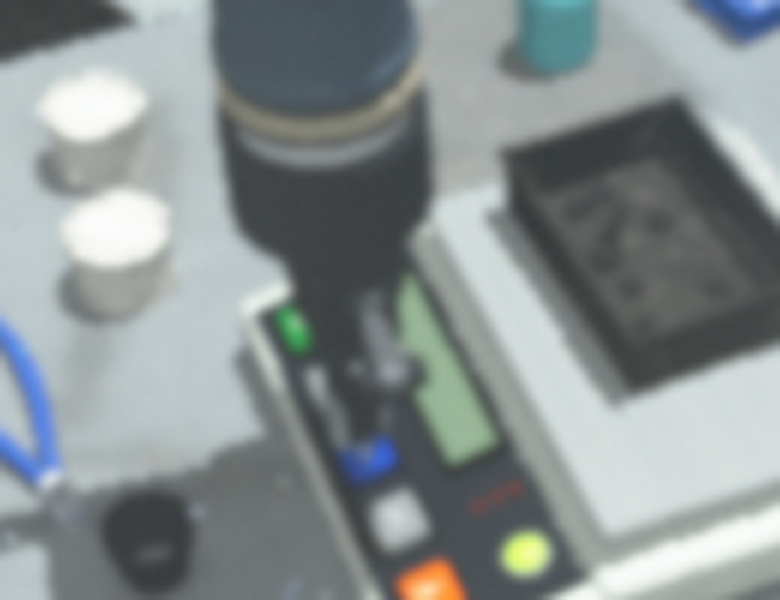

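The crop shows the fingertip centred over the blue key at (368,455), clear of both grey keys, with green up again. I'm pressing.

Call:
{"op": "move_arm", "data": {"rows": [[0, 0, 0, -1, 0, 4, 1], [0, 0, 0, -1, 0, 8, 1], [0, 0, 0, -1, 0, 11, 1], [0, 0, 0, -1, 0, 11, 1]]}}

```text
t: 6.2
tcp_pos: [0.4625, 0.0124, 0.0349]
tool_rot: [0.026, 1.0, -0.0, 0.001]
force: [1.2, 0.4, 2.2]
finger_gap: -0.0
gripper_force: 1.2
```

Call:
{"op": "move_arm", "data": {"rows": [[0, 0, 0, 0, 0, 3, 1], [0, 0, 0, 0, 0, 5, 1], [0, 0, 0, 0, 0, 5, 1]]}}

```text
t: 6.45
tcp_pos: [0.4632, 0.0123, 0.0311]
tool_rot: [0.026, 1.0, -0.0, 0.002]
force: [1.0, 2.6, 11.8]
finger_gap: 0.004
gripper_force: 5.8
```

Call:
{"op": "move_arm", "data": {"rows": [[0, 0, 0, 0, 0, 1, 1], [0, 0, 0, 0, 0, 1, 1]]}}

```text
t: 6.62
tcp_pos: [0.4633, 0.0123, 0.0308]
tool_rot: [0.026, 1.0, -0.0, 0.002]
force: [-0.3, 2.0, 18.5]
finger_gap: -0.002
gripper_force: 9.2
```

Call:
{"op": "move_arm", "data": {"rows": [[0, 0, 0, 0, 0, -20, 1], [0, 0, 0, 0, 0, -50, 1], [0, 0, 0, 0, 0, -90, 0.2], [0, 0, 0, 0, 0, -130, 0.1], [0, 0, 0, 0, 0, -130, 0.1], [0, 0, 0, 0, 0, -130, 0.1]]}}

```text
t: 7.12
tcp_pos: [0.463, 0.012, 0.1611]
tool_rot: [0.026, 1.0, -0.001, 0.002]
force: [-0.9, -0.2, 0.8]
finger_gap: 0.567
gripper_force: 0.0
```

```bash
python3 go.py 0.5465 0.286 0.14 87;python3 go.py 0.5465 0.286 0.14 60;python3 go.py 0.5465 0.286 0.14 117; python3 -c "
from h import *;print(readout.sense()['q'])"
```

```text
turn [-0.06  0.29  0.03] shift [-69.1 278.   21.2] at [0.463  0.012  0.1611] F [-0.86 -0.24  0.85] gap 0.567217134214505 t 7.1167
turn [1.000e-02 2.900e-01 2.703e+01] shift [-69.1 278.   21.2] at [0.463  0.012  0.1611] F [-0.86 -0.24  0.85] gap 0.567217134214505 t 7.1167
turn [ -0.13   0.27 -29.97] shift [-69.1 278.   21.2] at [0.463  0.012  0.1611] F [-0.86 -0.24  0.85] gap 0.567217134214505 t 7.1167
[-2.16020052e-01  4.11117234e-01  1.89743234e+00 -2.03542811e-04
  8.27939797e-01 -1.73478536e+00]
```

Call:
{"op": "move_arm", "data": {"rows": [[0, 0, 0, -10, 40, 10, 0], [0, 0, 0, -20, 80, 20, 0], [0, 0, 0, -69, 278, 21, 0], [0, 0, 0, -69, 278, 21, 0], [0, 0, 0, -69, 278, 21, 0], [0, 0, 0, -69, 278, 21, 0], [0, 0, 0, -69, 278, 21, 0], [0, 0, 0, -69, 278, 21, 0], [0, 0, 0, -69, 278, 21, 0], [0, 0, 0, -69, 278, 21, 0], [0, 0, 0, -69, 278, 21, 0]]}}

```text
t: 8.03
tcp_pos: [0.5438, 0.2846, 0.1366]
tool_rot: [0.027, 1.0, -0.001, -0.002]
force: [-0.0, 0.3, 0.0]
finger_gap: 1.001
gripper_force: 0.0
```

```bash
python3 go.py 0.5465 0.286 0.10 87
python3 - <<'E'
from h import *
for n in ('scene',):
    s=snap(n); pc=cloud(s)
    q=pc[(abs(pc[...,0]-.5465)<.03)&(abs(pc[...,1]-.286)<.08)&(pc[...,2]>.06)]
    print(len(q)); h,e=np.histogram(q[:,2],np.arange(.06,.3,.01)); print(dict(zip(e.round(2),h)))
    for y0 in (-.06,-.045,.03,.045): 
        m=q[abs(q[:,1]-.286-y0-.007)<.01]; print(y0,len(m), np.percentile(m[:,2],[0,10,30]).round(3) if len(m) else '')
    low=q[q[:,2]<np.percentile(q[:,2],15)]; print(low[::5].round(3))
    save({'img':cv2.resize(s['img'][70:220,130:290],(640,600),interpolation=cv2.INTER_CUBIC)},'c5.png')
E
```

```text
turn [-0.1  -0.22 -0.05] shift [-2.8  1.6 36.6] at [0.5438 0.2846 0.1366] F [-0.01  0.27  0.03] gap 1.0005419664847541 t 8.0333
2798
{np.float64(0.06): np.int64(0), np.float64(0.07): np.int64(0), np.float64(0.08): np.int64(0), np.float64(0.09): np.int64(0), np.float64(0.1): np.int64(0), np.float64(0.11): np.int64(0), np.float64(0.12): np.int64(0), np.float64(0.13): np.int64(0), np.float64(0.14): np.int64(0), np.float64(0.15): np.int64(17), np.float64(0.16): np.int64(40), np.float64(0.17): np.int64(40), np.float64(0.18): np.int64(40), np.float64(0.19): np.int64(21), np.float64(0.2): np.int64(52), np.float64(0.21): np.int64(66), np.float64(0.22): np.int64(57), np.float64(0.23): np.int64(71), np.float64(0.24): np.int64(99), np.float64(0.25): np.int64(104), np.float64(0.26): np.int64(41), np.float64(0.27): np.int64(73), np.float64(0.28): np.int64(80)}
-0.06 595 [0.156 0.181 0.406]
-0.045 1125 [0.159 0.264 0.298]
0.03 77 [0.155 0.16  0.168]
0.045 23 [0.159 0.164 0.192]
[[0.535 0.35  0.224]
 [0.536 0.345 0.22 ]
 [0.525 0.301 0.238]
 [0.526 0.296 0.238]
 [0.529 0.299 0.233]
 [0.56  0.259 0.
[... 943 characters left out ...]
0.158]
 [0.531 0.213 0.222]
 [0.547 0.211 0.219]
 [0.529 0.222 0.215]
 [0.541 0.219 0.213]
 [0.552 0.213 0.213]
 [0.534 0.214 0.215]
 [0.547 0.213 0.212]
 [0.529 0.216 0.212]
 [0.54  0.21  0.212]
 [0.528 0.232 0.2  ]
 [0.535 0.212 0.21 ]
 [0.547 0.207 0.209]
 [0.529 0.21  0.209]
 [0.542 0.208 0.207]
 [0.531 0.235 0.191]
 [0.537 0.211 0.204]
 [0.534 0.227 0.192]
 [0.547 0.225 0.189]
 [0.54  0.23  0.185]
 [0.533 0.233 0.183]
 [0.544 0.225 0.184]
 [0.536 0.226 0.183]
 [0.551 0.233 0.175]
 [0.537 0.225 0.18 ]
 [0.53  0.236 0.173]
 [0.542 0.231 0.172]
 [0.533 0.237 0.168]
 [0.543 0.228 0.171]
 [0.534 0.234 0.166]
 [0.546 0.228 0.166]
 [0.534 0.226 0.168]
 [0.55  0.233 0.159]
 [0.541 0.232 0.159]]
```

View pics/c5.png

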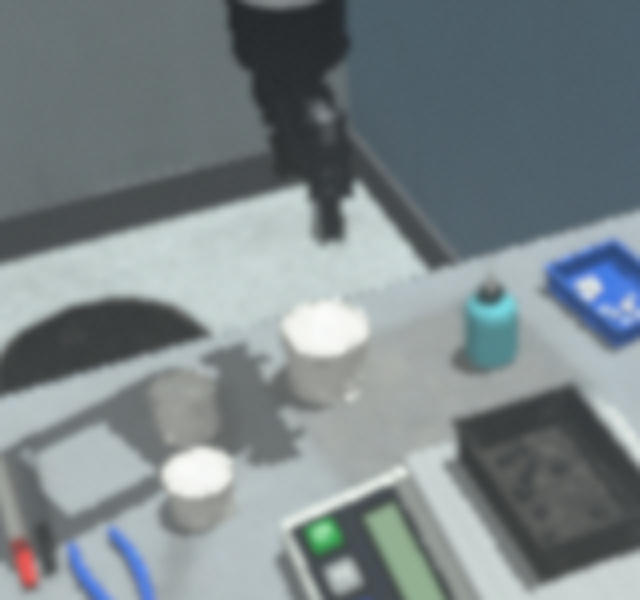

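The crop shows the open gripper above the white tin (325,345). The near fingertip is at (328,235), and the depth puts the tips about 20 mm above the reported TCP, which agrees with the key contact. So I'll aim for tip height 0.013, meaning TCP z of about -0.007.

Call:
{"op": "move_arm", "data": {"rows": [[0, 0, 0, -3, 2, 30, 0], [0, 0, 0, -3, 2, 60, 0], [0, 0, 0, -3, 2, 85, 0], [0, 0, 0, -3, 2, 85, 0], [0, 0, 0, -3, 2, 85, 0], [0, 0, 0, -3, 2, 85, 0]]}}

```text
t: 8.58
tcp_pos: [0.5493, 0.2875, 0.0542]
tool_rot: [0.027, 1.0, 0.0, 0.001]
force: [0.4, 0.8, 0.7]
finger_gap: 1.002
gripper_force: 0.0
```

```bash
python3 go.py 0.5465 0.286 -0.007 87
python3 - <<'E'
from h import *
s=snap('scene'); pc=cloud(s)
q=pc[(abs(pc[...,0]-.5465)<.03)&(abs(pc[...,1]-.286)<.065)&(pc[...,2]>.06)&(pc[...,2]<.09)]
print(len(q),q[:,2].min(),np.sort(q[:,1])[::6].round(3))
E
```

```text
turn [ 0.03  0.08 -0.06] shift [ 2.8 -1.7 61.2] at [0.5493 0.2875 0.0542] F [0.41 0.81 0.67] gap 1.0019519855895667 t 8.5833
48 0.07275104065961799 [0.23  0.231 0.234 0.236 0.237 0.327 0.329 0.33 ]
```

Call:
{"op": "move_arm", "data": {"rows": [[0, 0, 0, 2, -1, 15, 0], [0, 0, 0, 2, -1, 30, 0], [0, 0, 0, 2, -1, 45, 0], [0, 0, 0, 2, -1, 55, 0], [0, 0, 0, 2, -1, 61, 0], [0, 0, 0, 2, -1, 61, 0], [0, 0, 0, 2, -1, 61, 0]]}}

```text
t: 9.22
tcp_pos: [0.5468, 0.2874, -0.0073]
tool_rot: [0.026, 1.0, 0.0, 0.001]
force: [0.2, -0.2, -0.1]
finger_gap: 1.0
gripper_force: 0.0
```

Free of contact at grasp height. I'm closing.

Call:
{"op": "move_arm", "data": {"rows": [[0, 0, 0, 0, 0, 0, 0.4], [0, 0, 0, 0, 0, 0, 0.4], [0, 0, 0, 0, 0, 0, 0.5], [0, 0, 0, 0, 0, 0, 0.5], [0, 0, 0, 0, 0, 0, 0.5], [0, 0, 0, 0, 0, 0, 0.5]], "squeeze": 40}}

```text
t: 9.72
tcp_pos: [0.5471, 0.2878, -0.0065]
tool_rot: [0.026, 1.0, 0.001, 0.001]
force: [-1.2, 0.0, 6.3]
finger_gap: 0.767
gripper_force: 43.1
```

Call:
{"op": "move_arm", "data": {"rows": [[0, 0, 0, 0, 0, -5, 0.5], [0, 0, 0, 0, 0, -20, 0.5], [0, 0, 0, 0, 0, -20, 0.5], [0, 0, 0, 0, 0, -20, 0.5]]}}

```text
t: 10.05
tcp_pos: [0.5463, 0.2871, 0.0119]
tool_rot: [0.026, 1.0, -0.0, 0.0]
force: [-0.1, 0.4, -5.8]
finger_gap: 0.764
gripper_force: 46.6
```

Call:
{"op": "move_arm", "data": {"rows": [[0, 0, 0, 0, 0, -20, 0.5], [0, 0, 0, 0, 0, -45, 0.5], [0, 0, 0, 0, 0, -70, 0.5], [0, 0, 0, 0, 0, -95, 0.5], [0, 0, 0, 0, 0, -120, 0.5], [0, 0, 0, 0, 0, -130, 0.5], [0, 0, 0, 0, 0, -130, 0.5], [0, 0, 0, 0, 0, -130, 0.5]]}}

```text
t: 10.72
tcp_pos: [0.5456, 0.2869, 0.141]
tool_rot: [0.026, 1.0, -0.0, -0.001]
force: [0.6, -0.4, -7.7]
finger_gap: 0.766
gripper_force: 47.5
```

```bash
python3 go.py 0.606 0.0258 0.142 88
```

```text
turn [-0.03 -0.08 -0.98] shift [ -73.9 -257.6   -0.9] at [0.5456 0.2869 0.141 ] F [ 0.63 -0.42 -7.72] gap 0.7661446169277223 t 10.7167
```

Call:
{"op": "move_arm", "data": {"rows": [[0, 0, 0, -5, -15, 0, 0.5], [0, 0, 0, -12, -40, 0, 0.5], [0, 0, 0, -20, -70, 0, 0.5], [0, 0, 0, -29, -100, 0, 0.5], [0, 0, 0, -37, -130, 0, 0.5], [0, 0, 0, -46, -160, 0, 0.5], [0, 0, 0, -54, -190, 0, 0.5], [0, 0, 0, -63, -220, 0, 0.5], [0, 0, 0, -70, -245, 0, 0.5], [0, 0, -1, -74, -258, 0, 0.5], [0, 0, -1, -74, -258, 0, 0.5], [0, 0, -1, -74, -258, 0, 0.5]]}}

```text
t: 11.72
tcp_pos: [0.6052, 0.025, 0.1394]
tool_rot: [0.019, 1.0, 0.001, -0.003]
force: [0.7, 0.1, -6.3]
finger_gap: 0.762
gripper_force: 47.5
```

```bash
python3 go.py 0.606 0.0258 0.066 88
python3 - <<'E'
from h import *
s=snap('scene'); pc=cloud(s)
white=(s['img'].min(-1)>120)
q=pc[white&(abs(pc[...,0]-.606)<.05)&(abs(pc[...,1]-.0258)<.045)&(pc[...,2]>.12)]
if len(q): print(len(q),q.min(0).round(3),q.max(0).round(3),np.percentile(q[:,2],[2,10,50]).round(3))
save({'img':cv2.resize(s['img'][110:240,190:340],(692,600),interpolation=cv2.INTER_CUBIC)},'c6.png')
E
```

```text
turn [ 0.06 -0.29 -0.13] shift [-1.1  0.8 73.4] at [0.6052 0.025  0.1394] F [ 0.66  0.11 -6.28] gap 0.761984881472348 t 11.7167
531 [ 0.57  -0.017  0.144] [0.635 0.062 0.345] [0.147 0.155 0.192]
```

View pics/c6.png

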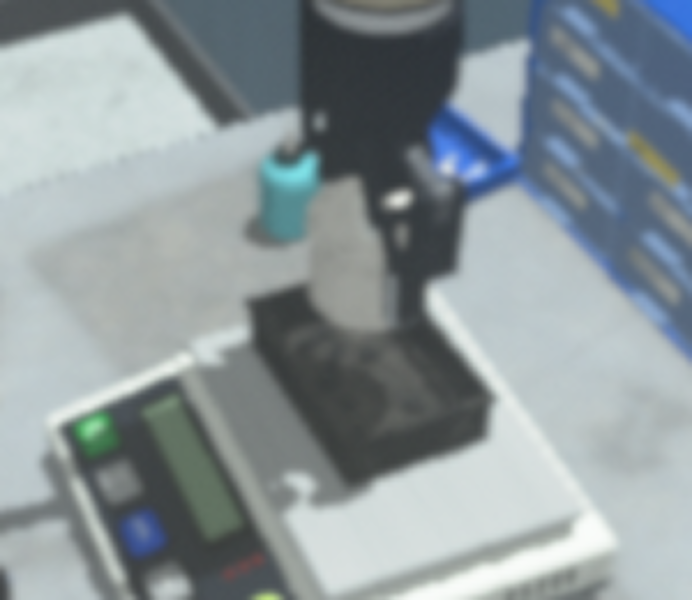

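The crop shows the tin held upright above the tray with its lower edge at about (350,325); in depth its underside is at 0.146, as expected. I'm lowering it.

Call:
{"op": "move_arm", "data": {"rows": [[0, 0, 0, -1, 1, 10, 0.5], [0, 0, 0, -1, 1, 25, 0.5], [0, 0, 0, -1, 1, 40, 0.5], [0, 0, 0, -1, 1, 52, 0.5], [0, 0, 0, -1, 1, 60, 0.5], [0, 0, 0, -1, 1, 65, 0.5], [0, 0, 0, -1, 1, 65, 0.5], [0, 0, 0, -1, 1, 65, 0.5]]}}

```text
t: 12.43
tcp_pos: [0.608, 0.0269, 0.0769]
tool_rot: [0.017, 1.0, 0.0, 0.0]
force: [-0.1, -0.3, -5.3]
finger_gap: 0.764
gripper_force: 47.5
```

Call:
{"op": "move_arm", "data": {"rows": [[0, 0, 0, 0, 0, 2, 0.5], [0, 0, 0, 0, 0, 4, 0.5], [0, 0, 0, 0, 0, 6, 0.5], [0, 0, 0, 0, 0, 6, 0.5], [0, 0, 0, 0, 0, 6, 0.5]]}}

```text
t: 12.85
tcp_pos: [0.6078, 0.0266, 0.0712]
tool_rot: [0.017, 1.0, 0.0, 0.0]
force: [0.4, 0.3, -7.0]
finger_gap: 0.764
gripper_force: 47.5
```

Call:
{"op": "move_arm", "data": {"rows": [[0, 0, 0, 0, 0, 1.5, 0.5], [0, 0, 0, 0, 0, 3, 0.5], [0, 0, 0, 0, 0, 3, 0.5], [0, 0, 0, 0, 0, 3, 0.5]]}}

```text
t: 13.18
tcp_pos: [0.6076, 0.0266, 0.0679]
tool_rot: [0.017, 1.0, 0.0, -0.0]
force: [-0.2, 1.6, -7.0]
finger_gap: 0.764
gripper_force: 47.5
```

Call:
{"op": "move_arm", "data": {"rows": [[0, 0, 0, 0, 0, 1, 0.5], [0, 0, 0, 0, 0, 2, 0.5], [0, 0, 0, 0, 0, 2, 0.5], [0, 0, 0, 0, 0, 2, 0.5]]}}

```text
t: 13.52
tcp_pos: [0.6078, 0.0267, 0.066]
tool_rot: [0.017, 1.0, 0.0, -0.0]
force: [-1.0, 0.2, -6.4]
finger_gap: 0.76
gripper_force: 47.5
```

Call:
{"op": "move_arm", "data": {"rows": [[0, 0, 0, 0, 0, 1, 0.5], [0, 0, 0, 0, 0, 1.5, 0.5], [0, 0, 0, 0, 0, 1.5, 0.5], [0, 0, 0, 0, 0, 1.5, 0.5]]}}

```text
t: 13.85
tcp_pos: [0.6078, 0.0267, 0.065]
tool_rot: [0.017, 1.0, -0.0, 0.0]
force: [-1.9, -0.0, -1.3]
finger_gap: 0.762
gripper_force: 47.3
```

Run:
```python
from h import *
s=snap('scene'); pc=cloud(s)
white=(s['img'].min(-1)>100)
q=pc[white&(abs(pc[...,0]-.606)<.045)&(abs(pc[...,1]-.0258)<.045)&(pc[...,2]>.108)&(pc[...,2]<.14)]
print(len(q),q.min(0).round(3),q.max(0).round(3),np.percentile(q[:,2],[2,10,50,90,98]).round(3),readout.sense()['force'])
```

```text
242 [ 0.572 -0.014  0.108] [0.631 0.062 0.122] [0.11  0.114 0.118 0.12  0.121] [-1.05019233 -1.03781082 -1.78542478]
```

Call:
{"op": "move_arm", "data": {"rows": [[0, 0, 0, 0, 0, 0.5, 0.5], [0, 0, 0, 0, 0, 0.5, 0.2], [0, 0, 0, 0, 0, 0.5, 0.12], [0, 0, 0, 0, 0, 0.5, 0.12], [0, 0, 0, 0, 0, 0.5, 0.12], [0, 0, 0, 0, 0, 0.5, 0.12]], "squeeze": 20}}

```text
t: 14.4
tcp_pos: [0.6082, 0.0266, 0.0643]
tool_rot: [0.017, 1.0, -0.0, 0.0]
force: [0.3, 0.4, -0.4]
finger_gap: 0.882
gripper_force: 0.0
```

Call:
{"op": "move_arm", "data": {"rows": [[0, 0, 0, 0, 0, -8, 0.12], [0, 0, 0, 0, 0, -20, 0.12], [0, 0, 0, 0, 0, -40, 0.12], [0, 0, 0, 0, 0, -65, 0.12], [0, 0, 0, 0, 0, -90, 0.12], [0, 0, 0, 0, 0, -110, 1], [0, 0, 0, 0, 0, -110, 1], [0, 0, 0, 0, 0, -110, 1]]}}

```text
t: 15.07
tcp_pos: [0.6089, 0.0266, 0.1765]
tool_rot: [0.017, 1.0, -0.0, 0.002]
force: [-1.3, 0.5, -1.2]
finger_gap: 0.46
gripper_force: 0.0
```

```bash
python3 go.py 0.457 -0.0675 0.1 87;  python3 - <<'E'
from h import *
s=snap('scene'); pc=cloud(s)
white=(s['img'].min(-1)>100)
q=pc[white&(abs(pc[...,0]-.606)<.055)&(abs(pc[...,1]-.0258)<.06)&(pc[...,2]>.112)&(pc[...,2]<.14)]
print('tin top',len(q),((q.min(0)+q.max(0))/2).round(3),np.ptp(q,0).round(3),np.percentile(q[:,2],[10,50,90]).round(3))
q=pc[(~white)&(abs(pc[...,0]-.605)<.09)&(abs(pc[...,1]-.02)<.1)&(pc[...,2]>.09)&(pc[...,2]<.112)]
print('tray',cv2.minAreaRect((q[:,:2]*1000).astype(np.float32)))
save({'img':cv2.resize(s['img'][110:270,180:340],(600,600),interpolation=cv2.INTER_CUBIC)},'c7.png')
E
```

```text
turn [-0.02  0.27  1.02] shift [148.9 -99.3  75.8] at [0.6089 0.0266 0.1765] F [-1.3   0.46 -1.19] gap 0.46042328866146776 t 15.0667
tin top 435 [0.606 0.023 0.117] [0.066 0.067 0.009] [0.116 0.118 0.12 ]
tray ((602.702880859375, 23.901596069335938), (128.76901245117188, 86.32797241210938), 89.11569213867188)
```

View pics/c7.png

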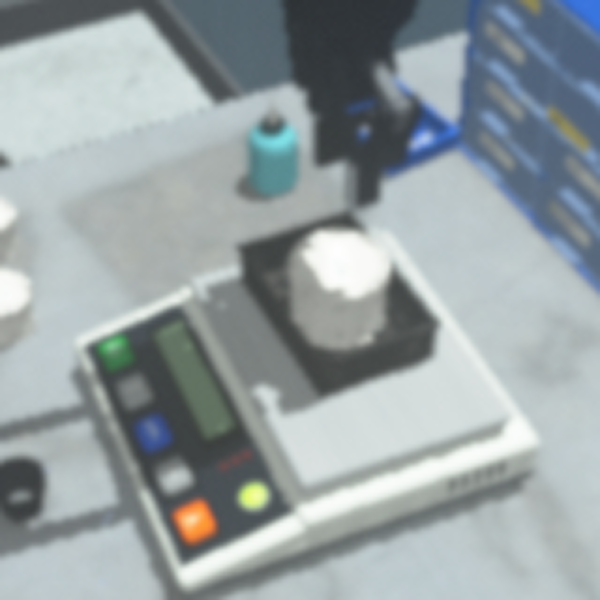

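The crop shows the tin upright in the middle of the tray at (340,290), released, with the tray in place and all keys up. The depth agrees: tin at (0.606, 0.023), tray at (0.603, 0.024). Next is orange.

Call:
{"op": "move_arm", "data": {"rows": [[0, 0, 1, 35, -23, 0, 1], [0, 0, 1, 70, -46, 0, 1], [0, 0, 1, 105, -70, 0, 1], [0, 0, 1, 148, -99, 0, 1], [0, 0, 1, 148, -99, 20, 1], [0, 0, 1, 148, -99, 55, 1], [0, 0, 1, 148, -99, 90, 1], [0, 0, 1, 148, -99, 115, 1], [0, 0, 1, 148, -99, 115, 1], [0, 0, 1, 148, -99, 115, 1], [0, 0, 1, 148, -99, 115, 1]]}}

```text
t: 16.03
tcp_pos: [0.4566, -0.0671, 0.0594]
tool_rot: [0.026, 1.0, 0.0, -0.0]
force: [-0.5, 0.8, 0.2]
finger_gap: 0.0
gripper_force: 0.0
```

```bash
python3 go.py 0.457 -0.067 0.045 87
```

```text
turn [ 0.   -0.01  0.03] shift [-0.4  0.1 14.4] at [ 0.4566 -0.0671  0.0594] F [-0.53  0.84  0.16] gap 0.0003022504159116896 t 16.0333
```

Call:
{"op": "move_arm", "data": {"rows": [[0, 0, 0, -1, 0, 8, 1], [0, 0, 0, -1, 0, 16, 1], [0, 0, 0, -1, 0, 22, 1], [0, 0, 0, -1, 0, 24, 1], [0, 0, 0, -1, 0, 24, 1]]}}

```text
t: 16.45
tcp_pos: [0.4581, -0.0673, 0.035]
tool_rot: [0.026, 1.0, -0.0, 0.001]
force: [0.8, 0.8, 2.4]
finger_gap: -0.0
gripper_force: 1.3
```

Call:
{"op": "move_arm", "data": {"rows": [[0, 0, 0, 0, 0, 3, 1], [0, 0, 0, 0, 0, 6, 1], [0, 0, 0, 0, 0, 6, 1], [0, 0, 0, 0, 0, 6, 1]]}}

```text
t: 16.78
tcp_pos: [0.4589, -0.0674, 0.0309]
tool_rot: [0.026, 1.0, -0.001, 0.002]
force: [0.2, 2.2, 17.2]
finger_gap: 0.004
gripper_force: 9.2
```

Orange bottomed at 17 N. I'm retracting.

Call:
{"op": "move_arm", "data": {"rows": [[0, 0, 0, 0, 0, -15, 1], [0, 0, 0, 0, 0, -45, 1], [0, 0, 0, 0, 0, -80, 1], [0, 0, 0, 0, 0, -120, 1], [0, 0, 0, 0, 0, -120, 1], [0, 0, 0, 0, 0, -120, 1], [0, 0, 0, 0, 0, -120, 1], [0, 0, 0, 0, 0, -120, 1]]}}

```text
t: 17.45
tcp_pos: [0.456, -0.0667, 0.1477]
tool_rot: [0.026, 1.0, 0.001, -0.002]
force: [0.3, -0.5, -0.3]
finger_gap: 0.003
gripper_force: 0.0
```

Run:
```python
from h import *
r=readout.sense(); print(r['t'],r['tcp_pos'],r['force'],abs(r['qd']).max())
s=snap('scene'); pc=cloud(s); white=(s['img'].min(-1)>100)
q=pc[white&(abs(pc[...,0]-.606)<.055)&(abs(pc[...,1]-.0258)<.06)&(pc[...,2]>.112)&(pc[...,2]<.14)]
print('tin top',len(q),((q.min(0)+q.max(0))/2).round(3) if len(q) else '')
print(order.sign_off())
```

```text
17.45 [ 0.45602145 -0.06667044  0.14772875] [ 0.28866771 -0.46546324 -0.28004115] 0.015590113036049135
tin top 436 [0.606 0.024 0.117]
the job is handed in; nothing more can be done
None
```

The job is handed in at about 17.5 s; no verdict came back. Green, blue and orange were each pressed to the stop in that order, and the large tin stands released in the middle of the tray with the arm clear.

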